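Make up two joinery kits from the bench stock

ROBOT

A 6-joint arm with a two-finger parallel gripper is mounted at the origin on the work surface. World frame = base frame: x ahead of the robot, y to its left, z up, the work surface at z = 0. Lengths are in m, angles in degrees, forces in N, time in s.
With the tool pointing down it reaches from about 0.35 to 0.775 m from the base axis. Payload 5.5 kg.
Tool frame: the origin (TCP) lies midway between the tips of the shut fingers; the grasp point (between the pads) lies 19 mm behind it; z points along the fingers, y is the line along which they close (so a half turn about z gives the same grasp; the last joint's range is limited). The gripper opens to 85 mm and grips with 20 to 120 N. Pads are 22 mm wide; open, the fingers measure 114 mm over their backs; the gripper's body (76 mm by 85 mm) begins 54 mm behind the grasp point. The pads swing forward as they close: fully open they stand 13 mm farther back than shut.
Start: joints at [65.455, 17.945, 2.641, 74.691, 0, 82.002], TCP at [0.164, 0.551, 0.211] pointing down, gripper open.
Joint ranges: [-158.12, 158.12], [-49.38, 96.58], [-58.88, 72.47], [-126.05, 133.96], [-84.25, 85.87], [-180, 180]. Speed limits (degrees/s): [147.25, 147.25, 180, 180, 180, 180].

INTERFACE

Orientations are given as a 3x3 rotation matrix whose columns are the frame's x, y, z axes.
In Python, from station import r gives the robot as it stands.
- The arm moves only by the tool jog_arm, never from a script. Its argument "increments" is text: rows parted by semicolons, each of 7 numbers parted by spaces: the turn, a rotation vector about the tool's x, y, z scaled (see below), then the shift along the tool's x, y, z scaled (see below), then the closure, from -1 (fully open) to 1 (shut). A call has 1 to 10 rows; each row shifts and turns the commanded pose from where the row before left it, along the tool's axes as they then stand; what a row does not reach is not made up. The controller multiplies each number of a shift by 25 mm and each number of a turn by 0.1 rad. A row lasts 1/12 s, in which the tool goes at most 41.7 mm and 7.16 degrees, less where a joint would pass 70% of its speed; a pose out of reach is approached as far as the arm can. A call with a number of a shift or a turn outside -1 to 1 is refused whole. A call with a gripper value outside its range is refused whole. The fingers move at their own pace and stop on an object; "force" is the grip in N (left out, the last holds). Time passes only in rows, so rows that do not move let the fingers close. It gives the time, the measured TCP pose, the force, the opening and the grip force at its end, in the units of the state.
- r.observe(): the state, without advancing time (a new reading comes with each control period).
- r.get_image(name): name is "side" or "top" or "wrist"; returns (picture, depth): 384x512x3 uint8, blue, green, red; 384x512 float32, m along the optical axis (not along the pixel's ray), 0 where there is no reading.
- r.camera_info(name): a dict with "fov_y" (degrees; the focal length in pixels is half the picture's height over the tangent of half this angle, whatever the lens; pixels are square), "cx", "cy" (the principal point, pixels), "k1" (the pictures are not rectified: a ray, as slopes to the right and down, at radius r is drawn at 1 + k1 r^2 times it, then the intrinsics apply), "R" (3x3) and "t" (3): a world point X has camera coordinates R X + t. Camera axes: x right, y down, z forward; pixel columns grow to the right and rows downward; lengths in m; the calibration is good to about 2 mm. A picture is of the moment at which its call begins: read the wrist's pose just before it. camera_info takes no time and is no camera call; for the wrist camera it gives the pose at the moment of the call.
- r.sign_off(): hands the job in; it is judged then, once.
The state is a dict: "time_s": time; "q": joint angles; "joint_velocities": joint speeds; "tau": joint torques, N m; "tcp_pos": TCP position; "eef_rot": TCP orientation; "force": force on the tool from outside, world axes, zero at the start; "torque": the same for the moment, N m; "width": finger opening in m; "finger_force": force on a finger pad.
Only numpy, scipy, OpenCV 4.12 (cv2) and the standard library are available. Lean on these libraries where they do the work, as an engineer would, in place of code of your own. Each camera call takes 0.05 s, during which the arm holds its last target. There are 200 camera calls.

TASK

Make up the two kits from the stock on the bench: the short plain block, the turned round foot and the square metal tube go into the three-bay tray, and the single-notched block and the round metal collar into the two-bay tray. Stand each upright on the tray floor in a bay of its own, any bay of the right tray. The spare blocks, the one with two notches and the long one, are not needed: leave them standing where they are.

Things in the scene. Friction and masses are not known exactly. Their poses are not given: they have to be found in the camera images.
- tray_three: Fixed plywood kit tray, open on top, with three bays in a row. Outside 234 x 92 mm and 12 mm high, row along its x; walls and dividers 6 mm thick, floor 4 mm thick. Each bay is 70 mm (x) by 80 mm (y) inside; bay centres at x = -76, 0 and +76 mm, y = 0. Origin at the centre of its underside, z up.
- tray_two: Fixed plywood kit tray like the other but with two bays: outside 158 x 92 mm and 12 mm high, row along its x; walls and divider 6 mm, floor 4 mm. Each bay is 70 mm (x) by 80 mm (y) inside; bay centres at x = -38 and +38 mm, y = 0. Origin at the centre of its underside, z up.
- block_plain: Short plain block: dark wood, 60 (x) x 36 (y) x 46 mm high, flat unbroken top, about 70 g. It stands upright on the bench at any yaw; origin at the centre of its underside, z up.
- bun_foot: Turned round foot: solid dark wood, 46 mm diameter (straight side from 13 to 34 mm height, narrowing to 34 mm diameter at the bottom and 30 mm at the top), 42 mm high, about 50 g. It stands upright on the bench at any yaw; origin at the centre of its underside, z up.
- square_tube: Square aluminium tube: 40 x 40 mm outside (sides along x and y), 45 mm high, wall 4 mm, open at the top, about 80 g. It stands upright on the bench at any yaw; origin at the centre of its underside, z up.
- block_notch: Single-notched block: dark wood, 60 (x) x 36 (y) x 46 mm high, with one pale slot 22 mm wide and 14 mm deep across the middle of the top (slot runs along y); ends and everything below 32 mm are solid, about 70 g. It stands upright on the bench at any yaw; origin at the centre of its underside, z up.
- round_collar: Round aluminium collar: thick ring, 42 mm outside diameter, 28 mm bore open at the top, 42 mm high, about 90 g. It stands upright on the bench at any yaw; origin at the centre of its underside, z up.
- block_two_notch: Spare, not for the kits: dark wood block of the same 60 x 36 x 46 mm but with two parallel pale slots across the top, each 15 mm wide and 14 mm deep. It stands upright on the bench at any yaw; origin at the centre of its underside, z up.
- block_long: Spare, not for the kits: long plain dark wood block, 88 (x) x 36 (y) x 46 mm high. It stands upright on the bench at any yaw; origin at the centre of its underside, z up.
Not all that is in view belongs to the job. Leave any green look-alike of the block_notch alone. What is shaped like the block_plain but red is not meant.

How it is judged (in metres and radians):
At the end, for the whole second after the job is handed in: Each of the five kit things stands upright (within 0.1 rad) and at rest on the floor of its own tray (origin 1 to 8 mm above the tray's underside), its centre inside a bay, no two in one bay; the two-notched and the long block are upright and within 20 mm of where they began ((x of block_plain in the frame of tray_three between -0.111 and -0.041 m or x of block_plain in the frame of tray_three between -0.035 and 0.035 m or x of block_plain in the frame of tray_three between 0.041 and 0.111 m) and y of block_plain in the frame of tray_three between -0.04 and 0.04 m and z of block_plain in the frame of tray_three between 0.001 and 0.008 m and angle between each of block_plain, bun_foot, square_tube, block_notch, round_collar, block_two_notch, block_long's own z axis and vertical below 0.1 rad and linear speed of each of block_plain, bun_foot, square_tube, block_notch, round_collar below 0.01 m/s and angular speed of each of block_plain, bun_foot, square_tube, block_notch, round_collar below 0.1 rad/s and (x of bun_foot in the frame of tray_three between -0.111 and -0.041 m or x of bun_foot in the frame of tray_three between -0.035 and 0.035 m or x of bun_foot in the frame of tray_three between 0.041 and 0.111 m) and y of bun_foot in the frame of tray_three between -0.04 and 0.04 m and z of bun_foot in the frame of tray_three between 0.001 and 0.008 m and (x of square_tube in the frame of tray_three between -0.111 and -0.041 m or x of square_tube in the frame of tray_three between -0.035 and 0.035 m or x of square_tube in the frame of tray_three between 0.041 and 0.111 m) and y of square_tube in the frame of tray_three between -0.04 and 0.04 m and z of square_tube in the frame of tray_three between 0.001 and 0.008 m and not ((x of block_plain in the frame of tray_three between -0.111 and -0.041 m and x of bun_foot in the frame of tray_three between -0.111 and -0.041 m) or (x of block_plain in the frame of tray_three between -0.035 and 0.035 m and x of bun_foot in the frame of tray_three between -0.035 and 0.035 m) or (x of block_plain in the frame of tray_three between 0.041 and 0.111 m and x of bun_foot in the frame of tray_three between 0.041 and 0.111 m) or (x of block_plain in the frame of tray_three between -0.111 and -0.041 m and x of square_tube in the frame of tray_three between -0.111 and -0.041 m) or (x of block_plain in the frame of tray_three between -0.035 and 0.035 m and x of square_tube in the frame of tray_three between -0.035 and 0.035 m) or (x of block_plain in the frame of tray_three between 0.041 and 0.111 m and x of square_tube in the frame of tray_three between 0.041 and 0.111 m) or (x of bun_foot in the frame of tray_three between -0.111 and -0.041 m and x of square_tube in the frame of tray_three between -0.111 and -0.041 m) or (x of bun_foot in the frame of tray_three between -0.035 and 0.035 m and x of square_tube in the frame of tray_three between -0.035 and 0.035 m) or (x of bun_foot in the frame of tray_three between 0.041 and 0.111 m and x of square_tube in the frame of tray_three between 0.041 and 0.111 m)) and (x of block_notch in the frame of tray_two between -0.073 and -0.003 m or x of block_notch in the frame of tray_two between 0.003 and 0.073 m) and y of block_notch in the frame of tray_two between -0.04 and 0.04 m and z of block_notch in the frame of tray_two between 0.001 and 0.008 m and (x of round_collar in the frame of tray_two between -0.073 and -0.003 m or x of round_collar in the frame of tray_two between 0.003 and 0.073 m) and y of round_collar in the frame of tray_two between -0.04 and 0.04 m and z of round_collar in the frame of tray_two between 0.001 and 0.008 m and not ((x of block_notch in the frame of tray_two between -0.073 and -0.003 m and x of round_collar in the frame of tray_two between -0.073 and -0.003 m) or (x of block_notch in the frame of tray_two between 0.003 and 0.073 m and x of round_collar in the frame of tray_two between 0.003 and 0.073 m)) and distance of each of block_two_notch, block_long from where it was at the start of the episode below 0.02 m); the robot touches nothing.
It fails at once if the spare two-notched block is moved more than 20 mm or tipped over (distance of block_two_notch from where it was at the start of the episode above 0.02 m or angle between block_two_notch's own z axis and vertical above 0.3 rad).
It fails at once if the spare long block is moved more than 20 mm or tipped over (distance of block_long from where it was at the start of the episode above 0.02 m or angle between block_long's own z axis and vertical above 0.3 rad).
It also fails if it takes over 141 s, if anything falls off the work surface, if the arm or the gripper's body presses on something with over 40 N, if the wrist force passes 120 N, or if a joint passes its speed limit or range.

## Working session

There is one attempt and no reset: what is moved stays moved. The work goes in short steps, Python scripts to look and compute and a tool call to move; the robot and the scene stay as the last step left them, time stands still between calls to the robot, and variables do not carry over. Pictures are saved under pics/ and viewed, at most 14 in all, crops included, and the job is handed in when it is done.

Besides the shell and the picture viewer there is one more tool, called in YAML: its name, and indented under it one key for each argument. jog_arm: Moves the arm, as the interface text tells. Its arguments: {"type":"object","properties":{"increments":{"type":"string"},"force":{"type":"number"}},"required":["increments"]}

```bash
mkdir -p pics; python3 - <<'E'
from station import r
import cv2
for n in("top","side"):
    im,d=r.get_image(n); cv2.imwrite(f"pics/{n}0.png",im)
    import numpy as np
    np.save(f"pics/{n}0.npy",d); c=r.camera_info(n); print(n,c)
print(r.observe())
E
```

```text
top {'fov_y': 52.47507760441864, 'cx': 256.6475817485418, 'cy': 189.08710462513974, 'k1': -0.07381954142083626, 'R': array([[ 0.01678561, -0.99974276,  0.01525283],
       [-0.99171003, -0.01859055, -0.12714405],
       [ 0.1273949 , -0.01299219, -0.99176698]]), 't': array([-0.01273733,  0.55649918,  0.85613024])}
side {'fov_y': 51.65376477244441, 'cx': 258.4869647944018, 'cy': 199.74932934355002, 'k1': -0.045019107802067346, 'R': array([[ 0.9986182 , -0.04958852, -0.01739766],
       [-0.04740672, -0.70718489, -0.70543754],
       [ 0.02267824,  0.70528753, -0.70855853]]), 't': array([-0.52941755,  0.05118865,  1.06756202])}
{'time_s': 0.1, 'q': array([ 6.54535257e+01,  1.79864597e+01,  2.58325791e+00,  7.46901641e+01,
       -1.12355374e-03,  8.20014714e+01]), 'joint_velocities': array([-0.01595637, -0.05941942,  0.0940453 ,  0.03856814,  0.01114941,
        0.09400984]), 'tau': array([ 3.47583969e-03, -4.81724882e+01,  2.99244922e+01,  1.27396695e-02,
       -1.35405307e-04,  1.13623415e-05]), 'tcp_pos': array([0.16358153, 0.55073259, 0.21029685]), 'eef_rot': array([[-9.58581669e-01,  2.84817046e-01, -6.59125008e-04],
       [ 2.84817734e-01,  9.58580533e-01, -1.49041774e-03],
       [ 2.07328021e-04, -1.61641762e-03, -9.99998672e-01]]), 'force': array([-0.05708597,  0.66687774,  1.05886371]), 'torque': array([-0.00441869,  0.03582149, -0.01641475]), 'finger_force': 0.0, 'width': 0.08546906769763687}
```

View pics/top0.png

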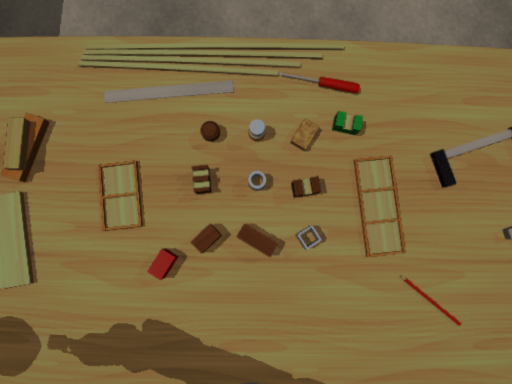

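View pics/side0.png

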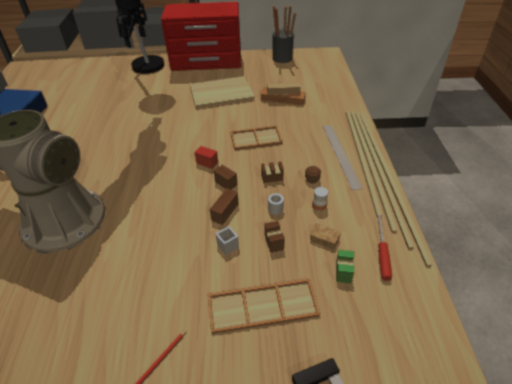

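The top view shows tray_two near (121,196), tray_three (379,206), foot (210,131), collar (257,180), two-notch (202,180), single-notch (306,187), plain (207,238), long (257,240) and tube (309,237). The green block at (348,123), the red one at (163,264) and the jar at (257,130) are decoys. The side view agrees.

```bash
cat >h.py <<'E'
import numpy as np, cv2
def pts(d,c):
    "world XYZ for each pixel of a depth picture"
    H,W=d.shape; f=H/2/np.tan(np.radians(c["fov_y"]/2))
    K=np.array([[f,0,c["cx"]],[0,f,c["cy"]],[0,0,1]])
    uv=np.stack(np.meshgrid(np.arange(W),np.arange(H)),-1).reshape(-1,1,2).astype(float)
    n=cv2.undistortPoints(uv,K,np.array([c["k1"],0,0,0.]))[:,0]
    P=np.c_[n,np.ones(len(n))]*d.reshape(-1,1)
    return ((P-c["t"])@c["R"]).reshape(H,W,3)
def rect(xy):
    (cx,cy),(w,h),a=cv2.minAreaRect((xy*1000).astype(np.float32))
    if w<h: w,h,a=h,w,a+90
    return f"c=({cx:.1f},{cy:.1f}) {w:.1f}x{h:.1f} yaw={(a+90)%180-90:.1f}"
E
cat >m.py <<'E'
from h import *
from station import r
names={"plain":(207,238),"foot":(210,131),"tube":(309,237),"notch":(306,187),"collar":(257,180),"two":(202,180),"long":(257,240),"jar":(257,130),"cork":(306,134),"green":(348,123),"red":(163,264)}
c=r.camera_info("top"); d=np.load("pics/top0.npy"); P=pts(d,c); Z=P[...,2]; Z[d==0]=0
print("table z",np.median(Z[330:370,200:400]),np.median(Z[100:260,60:420]))
m=((Z>.03)&(Z<.06)).astype(np.uint8)
n,L,S,C=cv2.connectedComponentsWithStats(m)
for i in range(1,n):
    if S[i,4]<40: continue
    k=min(names,key=lambda k:np.hypot(*(C[i]-names[k])))
    q=P[L==i]; top=q[q[:,2]>np.percentile(q[:,2],60)-.004]
    print(k,C[i].round(),S[i,4],"ztop %.4f"%np.median(top[:,2]),rect(top[:,:2]))
im=cv2.imread("pics/top0.png"); hsv=cv2.cvtColor(im,cv2.COLOR_BGR2HSV)
for k,(x0,y0,x1,y1) in {"two":(93,155,150,235),"three":(348,150,410,262)}.items():
    z=Z[y0:y1,x0:x1]; p=P[y0:y1,x0:x1]
    for t in(.007,.009,.002):
        mm=z>t; 
        nn,l,s,cc=cv2.connectedComponentsWithStats(mm.astype(np.uint8)); j=1+np.argmax(s[1:,4])
        q=p[l==j]; print("tray",k,t,len(q),"z",np.percentile(q[:,2],[10,50,90]).round(4),rect(q[:,:2]))
cv2.imwrite("pics/crop0.png",cv2.resize(im[100:280,80:430],None,fx=2.28,fy=2.28,interpolation=cv2.INTER_CUBIC))
E
python3 m.py
```

```text
table z -0.00014083684157377278 0.00042215623049186114
green [348. 121.] 404 ztop 0.0458 c=(721.9,-215.5) 58.8x36.7 yaw=77.9
two [ 21. 144.] 1013 ztop 0.0586 c=(652.0,563.6) 118.8x42.2 yaw=-0.2
foot [209. 130.] 299 ztop 0.0409 c=(694.1,110.0) 41.1x38.2 yaw=-39.7
jar [256. 128.] 224 ztop 0.0578 c=(696.5,0.2) 35.1x34.3 yaw=0.5
two [200. 179.] 423 ztop 0.0457 c=(577.6,126.5) 60.3x36.2 yaw=6.9
collar [256. 180.] 161 ztop 0.0414 c=(578.1,-2.1) 40.1x38.9 yaw=0.6
notch [306. 186.] 423 ztop 0.0456 c=(565.0,-116.2) 60.5x36.2 yaw=-79.4
plain [205. 238.] 438 ztop 0.0461 c=(443.7,111.2) 59.0x36.2 yaw=-47.1
long [256. 240.] 618 ztop 0.0458 c=(440.8,-3.7) 86.8x35.9 yaw=60.3
tube [309. 237.] 149 ztop 0.0448 c=(449.7,-121.9) 41.3x38.4 yaw=-56.9
red [161. 264.] 491 ztop 0.0459 c=(383.9,206.9) 61.6x36.4 yaw=-30.6
tray two 0.007 694 z [0.0091 0.0117 0.0139] c=(540.3,321.0) 157.6x93.6 yaw=8.0
tray two 0.009 629 z [0.0101 0.0119 0.014 ] c=(540.2,320.9) 157.6x93.2 yaw=7.8
tray two 0.002 2454 z [0.0028 0.0051 0.0124] c=(542.2,323.7) 164.3x105.1 yaw=6.9
tray three 0.007 934 z [0.0091 0.0115 0.0135] c=(527.2,-295.4) 234.1x95.0 yaw=5.9
tray three 0.009 844 z [0.0098 0.0117 0.0136] c=(527.2,-295.4) 234.1x95.0 yaw=5.9
tray three 0.002 3532 z [0.0027 0.0047 0.012 ] c=(530.7,-296.7) 249.4x106.1 yaw=7.5
```

View pics/crop0.png

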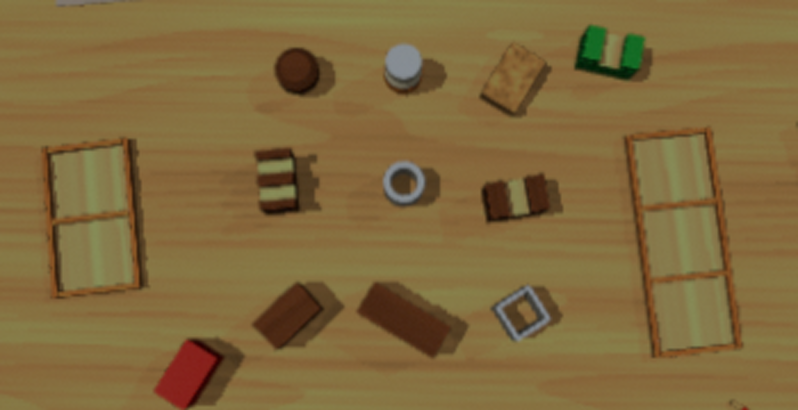

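Identities are confirmed in the zoomed crop: two slots at (277,180), one slot at (517,197), and the tube's corners at (492,312), (525,287), (550,312) and (519,340). Next is a helper that works out the increments.

```bash
cat >g.py <<'E'
import sys
from h import *
from station import r
def state():
    s=r.observe(); R=s["eef_rot"]; phi=np.degrees(np.arctan2(R[1,1],R[0,1])); return s,R,phi
def go(x,y,z,phi=None):
    "print turn rows, then the shift in units of 25 mm along the tool axes after the turn (mm, deg)"
    s,R,p0=state(); t=-np.radians(((phi-p0+180)%360-180) if phi is not None else 0)
    tilt=np.cross(R[:,2],[0,0,-1])@R
    c,n=np.cos(t),np.sin(t); R2=R@np.array([[c,-n,0],[n,c,0],[0,0,1]])
    sh=(np.array([x,y,z])/1000-s["tcp_pos"])@R2/.025
    print("t %.2f tcp %s phi %.1f"%(s["time_s"],(s["tcp_pos"]*1000).round(1),p0),"| turn units z: %.2f tilt %s | shift units: %s"%(t/.1,(tilt/.1).round(2),sh.round(2)),"| w %.1f f %.1f"%(s["width"]*1e3,s["finger_force"]))
def wrist(x,y,zmin=.03,name=None):
    "rectangle of the top found by the wrist camera near x,y (mm)"
    c=r.camera_info("wrist"); im,d=r.get_image("wrist")
    if name: cv2.imwrite(name,im)
    P=pts(d,c); Z=P[...,2]; m=((d>0)&(Z>zmin)&(Z<.062)&(np.hypot(P[...,0]-x/1e3,P[...,1]-y/1e3)<.075)).astype(np.uint8)
    n,L,S,C=cv2.connectedComponentsWithStats(m)
    for i in range(1,n):
        if S[i,4]<100: continue
        q=P[L==i]; zt=np.percentile(q[:,2],90); q=q[q[:,2]>zt-.004]
        print("px",C[i].round(),S[i,4],"ztop %.4f"%np.median(q[:,2]),rect(q[:,:2]))
if __name__=="__main__":
    a=[float(v) for v in sys.argv[1:]]
    go(*a)
E
python3 g.py 694 110 150 97
```

```text
t 0.10 tcp [163.6 550.7 210.3] phi 73.5 | turn units z: -4.11 tilt [-0.02 -0.    0.  ] | shift units: [-18.91 -20.08   2.42] | w 85.5 f 0.0
```

jog_arm:
  increments: "0 0 -1 0 0 0 -1;0 0 -1 0 0 0 -1;0 0 -1 0 0 0.4 -1;0 0 -1.0 0 0 0.4 -1;0 0 -0.1 -0.5 -0.5 0.4 -1;0 0 0 -0.9 -0.95 0.4 -1;0 0 0 -0.9 -0.95 0 -1;0 0 0 -0.9 -0.95 0 -1;0 0 0 -0.9 -0.95 0 -1;0 0 0 -0.9 -0.95 0 -1"

```text
time_s: 0.93
tcp_pos: [0.3043, 0.4346, 0.1706]
eef_rot: [[-0.993, -0.121, -0.001], [-0.121, 0.993, -0.001], [0.001, -0.001, -1.0]]
force: [0.4, 0.3, -0.3]
width: 0.0856
finger_force: 0.0
```

jog_arm:
  increments: "0 0 0 -0.9 -0.95 0 -1;0 0 0 -0.9 -0.95 0 -1;0 0 0 -0.9 -0.95 0 -1;0 0 0 -0.9 -0.95 0 -1;0 0 0 -0.9 -0.95 0 -1;0 0 0 -0.9 -0.95 0 -1;0 0 0 -0.9 -0.95 0 -1;0 0 0 -0.9 -0.95 0 -1;0 0 0 -0.9 -0.95 0 -1;0 0 0 -0.9 -0.95 0 -1"

```text
time_s: 1.77
tcp_pos: [0.5565, 0.226, 0.1706]
eef_rot: [[-0.993, -0.121, -0.001], [-0.121, 0.993, -0.0], [0.001, 0.0, -1.0]]
force: [-0.0, 0.8, 0.4]
width: 0.0853
finger_force: 0.0
```

```bash
python3 -c "
from g import *
go(694,110,150,97); wrist(694,110,name='pics/w0.png')"
```

```text
t 1.77 tcp [556.5 226.  170.6] phi 96.9 | turn units z: -0.01 tilt [ 0.   -0.01  0.  ] | shift units: [-4.9  -5.28  0.82] | w 85.3 f 0.0
```

jog_arm:
  increments: "0 0 0 -0.8 -0.9 0.2 -1;0 0 0 -0.8 -0.9 0.2 -1;0 0 0 -0.8 -0.9 0.2 -1;0 0 0 -0.8 -0.9 0.2 -1;0 0 0 -0.8 -0.8 0 -1;0 0 0 -0.7 -0.7 0 -1;0 0 0 0 0 0 -1"

```text
time_s: 2.4
tcp_pos: [0.6906, 0.1114, 0.1493]
eef_rot: [[-0.993, -0.117, 0.0], [-0.117, 0.993, -0.001], [-0.0, -0.001, -1.0]]
force: [-0.4, 0.5, -0.2]
width: 0.0856
finger_force: 0.0
```

```bash
python3 -c "
from g import *
go(694,110,7,97); wrist(694,110,name='pics/w0.png')"
```

```text
t 2.40 tcp [690.6 111.4 149.3] phi 96.7 | turn units z: -0.05 tilt [-0.01  0.    0.  ] | shift units: [-0.13 -0.07  5.69] | w 85.6 f 0.0
px [250. 184.] 1444 ztop 0.0423 c=(693.1,111.6) 37.3x36.8 yaw=-48.3
```

View pics/w0.png

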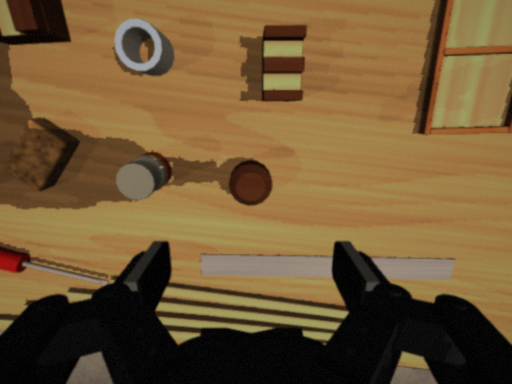

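The wrist view has the foot at (250,184), measuring (693,111.6), which matches the top view. Now I'll go down and grip.

jog_arm:
  increments: "0 0 0 -0.1 0 0.95 -1;0 0 0 0 0 0.95 -1;0 0 0 0 0 0.95 -1;0 0 0 0 0 0.95 -1;0 0 0 0 0 0.95 -1;0 0 0 0 0 0.95 -1;0 0 0 0 0 0 -1;0 0 0 0 0 0 1;0 0 0 0 0 0 1;0 0 0 0 0 0 1"
  force: 40

```text
time_s: 3.28
tcp_pos: [0.6916, 0.1157, 0.011]
eef_rot: [[-0.993, -0.121, 0.003], [-0.121, 0.993, 0.0], [-0.003, -0.0, -1.0]]
force: [-0.5, -1.8, 4.7]
width: 0.0513
finger_force: 2.6
```

jog_arm:
  increments: "0 0 0 0 0 0 1;0 0 0 0 0 0 1;0 0 0 0 0 0 1;0 0 0 0 0 0 1;0 0 0 0 0 0 1;0 0 0 0 0 0 1"

```text
time_s: 3.78
tcp_pos: [0.6939, 0.1157, 0.0145]
eef_rot: [[-0.993, -0.121, 0.009], [-0.121, 0.993, 0.001], [-0.009, -0.0, -1.0]]
force: [-1.4, -0.6, 13.8]
width: 0.0388
finger_force: 35.4
```

```bash
python3 -c "
from g import *
s=r.observe();print(s['q'].round(2),s['force'],s['width'],s['finger_force'])
go(693,111,7,97); im,d=r.get_image('side'); im2,_=r.get_image('wrist')
a=cv2.resize(im[120:230,250:380],None,fx=4,fy=4,interpolation=cv2.INTER_CUBIC)
b=cv2.resize(im2[100:384,120:400],(280,284))
o=np.zeros((440,800,3),np.uint8);o[:440,:520]=a;o[:284,520:]=b;cv2.imwrite('pics/s1.png',o)"
```

```text
[ 2.920e+00  3.771e+01  5.990e+00  5.776e+01  3.000e-02 -4.020e+00] [-1.42592627 -0.64801241 13.7624677 ] 0.03883676123236203 35.41912410335499
t 3.78 tcp [693.9 115.7  14.5] phi 96.9 | turn units z: -0.01 tilt [-0.    0.09  0.  ] | shift units: [ 0.06 -0.18  0.3 ] | w 38.8 f 35.4
```

View pics/s1.png

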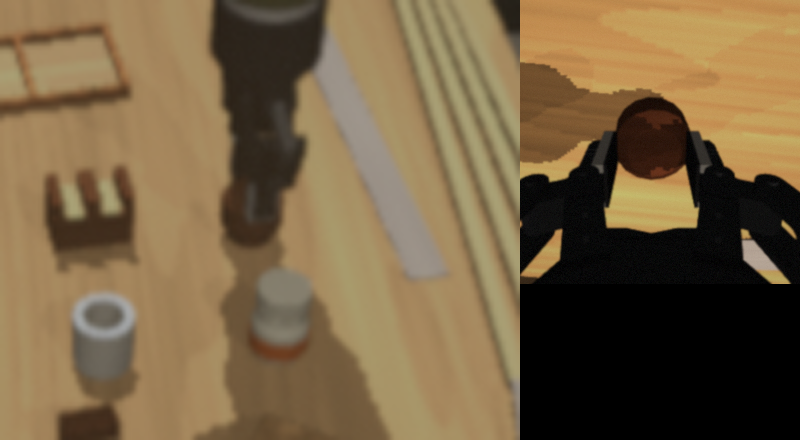

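The wrist crop shows the foot off-centre to the pads, and the width is only 38.8 mm, so this grip is poor. I'll open, rise and re-measure.

jog_arm:
  increments: "0 0 0 0 0 0 -1;0 0 0 0 0 0 -1;0 0 0 0 0 0 -1;0 0 0 0 0 0 -1;0 0 0 0 0 -1 -1;0 0 0 0 0 -1 -1;0 0 0 0 0 -1 -1;0 0 0 0 0 0 -1;0 0 0 0 0 0 -1;0 0 0 0 0 0 -1"

```text
time_s: 4.72
tcp_pos: [0.6898, 0.1153, 0.083]
eef_rot: [[-0.993, -0.121, -0.001], [-0.121, 0.993, 0.0], [0.001, 0.0, -1.0]]
force: [0.2, 0.9, -0.1]
width: 0.0853
finger_force: 0.0
```

```bash
python3 -c "
from g import *
go(694,110,7,97); wrist(694,110,.02,name='pics/w2.png');go(694,110,7,97)
c=r.camera_info('top');im,d=r.get_image('top');P=pts(d,c)
print(r.camera_info('wrist'))
"
```

```text
t 4.72 tcp [689.8 115.3  83. ] phi 96.9 | turn units z: -0.01 tilt [ 0.   -0.01  0.  ] | shift units: [-0.14 -0.23  3.04] | w 85.3 f 0.0
px [250. 205.] 2463 ztop 0.0423 c=(694.0,115.8) 37.0x36.8 yaw=-25.4
t 4.77 tcp [689.3 115.2  82.2] phi 96.9 | turn units z: -0.01 tilt [ 0.   -0.02  0.  ] | shift units: [-0.17 -0.23  3.01] | w 85.6 f 0.0
{'fov_y': 69.53186738284641, 'cx': 251.20260918358593, 'cy': 191.68863043357902, 'k1': 0.022115515018149803, 'R': array([[-1.22054035e-01,  9.92523279e-01,  5.93406279e-04],
       [ 9.48589294e-01,  1.16475366e-01,  2.94298895e-01],
       [ 2.92029388e-01,  3.64832666e-02, -9.55713246e-01]]), 't': array([-0.03117722, -0.66727064,  0.05139684])}
```

View pics/w2.png

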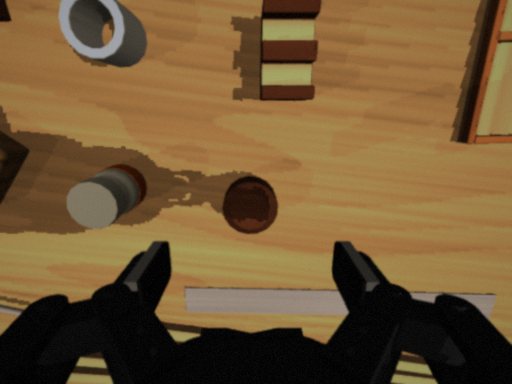

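The foot is at (250,205), now (694,115.8). The earlier pose was read before the arm had settled, and the pads were too high. I'll go lower and check before closing.

jog_arm:
  increments: "0 0 0 -0.2 0 0.7 -1;0 0 0 0 0 0.7 -1;0 0 0 0 0 0.7 -1;0 0 0 0 0 0.7 -1;0 0 0 0 0 0.4 -1;0 0 0 0 0 0 -1;0 0 0 0 0 0 -1"

```text
time_s: 5.4
tcp_pos: [0.6942, 0.1159, 0.0024]
eef_rot: [[-0.993, -0.121, -0.003], [-0.121, 0.993, -0.0], [0.003, 0.0, -1.0]]
force: [1.0, 0.0, 0.0]
width: 0.0849
finger_force: 0.0
```

```bash
python3 g.py 694 116 1 97
```

```text
t 5.40 tcp [694.2 115.9   2.4] phi 96.9 | turn units z: -0.01 tilt [ 0.   -0.03  0.  ] | shift units: [0.01 0.01 0.05] | w 84.9 f 0.0
```

jog_arm:
  increments: "0 0 0 0 0 0.1 1;0 0 0 0 0 0 1;0 0 0 0 0 0 1;0 0 0 0 0 0 1;0 0 0 0 0 0 1;0 0 0 0 0 0 1;0 0 0 0 0 0 1;0 0 0 0 0 0 1"
  force: 40

```text
time_s: 6.07
tcp_pos: [0.6963, 0.1161, 0.0026]
eef_rot: [[-0.993, -0.121, 0.003], [-0.121, 0.993, 0.0], [-0.003, 0.0, -1.0]]
force: [-0.9, 0.1, 6.3]
width: 0.0439
finger_force: 41.2
```

jog_arm:
  increments: "0 0 0 0 0 -0.5 1;0 0 0 0 0 -0.9 1;0 0 0 0 0 -0.9 1;0 0 0 0 0 -0.9 1;0 0 0 0 0 -0.8 1;0 0 0 0 0 0 1;0 0 0 0 0 0 1"

```text
time_s: 6.65
tcp_pos: [0.6962, 0.116, 0.103]
eef_rot: [[-0.993, -0.121, 0.003], [-0.121, 0.993, 0.0], [-0.003, -0.0, -1.0]]
force: [0.1, -0.7, -1.4]
width: 0.0438
finger_force: 40.9
```

```bash
python3 -c "
from g import *
go(603,-287.5,90,97)
im2,_=r.get_image('wrist');im,_=r.get_image('side')
a=cv2.resize(im[90:200,250:380],None,fx=4,fy=4,interpolation=cv2.INTER_CUBIC)
b=cv2.resize(im2[100:384,120:400],(280,284))
o=np.zeros((440,800,3),np.uint8);o[:440,:520]=a;o[:284,520:]=b;cv2.imwrite('pics/s2.png',o)"
```

```text
t 6.65 tcp [696.2 116.  103. ] phi 96.9 | turn units z: -0.01 tilt [-0.    0.03  0.  ] | shift units: [  5.67 -15.56   0.51] | w 43.8 f 40.9
```

View pics/s2.png

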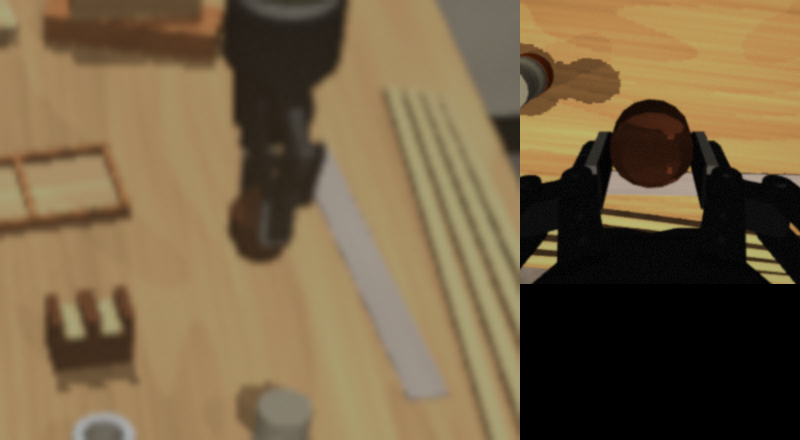

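The foot is lifted and held, but it looks offset from the pads. I'll measure that offset with the wrist depth.

```bash
cat >>g.py <<'E'
def held(h=.05):
    "top of what is held, relative to the TCP, in tool x, y and height above the TCP (mm)"
    s=r.observe(); c=r.camera_info("wrist"); im,d=r.get_image("wrist"); P=(pts(d,c)-s["tcp_pos"])@s["eef_rot"]
    hsv=cv2.cvtColor(im,cv2.COLOR_BGR2HSV)
    m=((d>0)&(P[...,2]<-.02)&(P[...,2]>-h)&(np.hypot(P[...,0],P[...,1])<.045)&(np.arange(384)[:,None]<330)).astype(np.uint8)
    n,L,S,C=cv2.connectedComponentsWithStats(m)
    for i in range(1,n):
        if S[i,4]>150:
            q=P[L==i]; zt=np.percentile(q[:,2],5); t=q[q[:,2]<zt+.004]
            print("held px",C[i].round(),S[i,:5],"top %.1f"%(-zt*1e3),rect(t[:,:2]),"x %s y %s"%(np.percentile(q[:,0]*1e3,[1,99]).round(1),np.percentile(q[:,1]*1e3,[1,99]).round(1)))
E
sed -i '/^if __name__/,/^    go(/d' g.py; cat >>g.py <<'E'
if __name__=="__main__":
    go(*[float(v) for v in sys.argv[1:]])
E
python3 -c "
from g import *
held()"
```

```text
held px [251. 247.] [ 175  203  153   90 7107] top 46.0 c=(0.2,0.8) 71.4x23.4 yaw=89.9 x [-15.6  24.3] y [-32.7  34.5]
```

jog_arm:
  increments: "0 0 0 0.2 -0.5 0 1;0 0 0 0.35 -0.95 0 1;0 0 0 0.35 -0.95 0 1;0 0 0 0.35 -0.95 0 1;0 0 0 0.35 -0.95 0 1;0 0 0 0.35 -0.95 0 1;0 0 0 0.35 -0.95 0 1;0 0 0 0.35 -0.95 0 1;0 0 0 0.35 -0.95 0 1;0 0 0 0.35 -0.95 0 1"

```text
time_s: 7.63
tcp_pos: [0.6376, -0.1205, 0.0997]
eef_rot: [[-0.993, -0.12, -0.002], [-0.12, 0.993, 0.001], [0.002, 0.001, -1.0]]
force: [0.4, 0.6, -0.3]
width: 0.0434
finger_force: 40.9
```

jog_arm:
  increments: "0 0 0 0.35 -0.95 0 1;0 0 0 0.35 -0.95 0 1;0 0 0 0.35 -0.95 0 1;0 0 0 0.35 -0.95 0 1;0 0 0 0.35 -0.95 0 1;0 0 0 0.35 -0.95 0 1;0 0 0 0.2 -0.6 0 1;0 0 0 0 0 0 1;0 0 0 0 0 0 1;0 0 0 0 0 0 1"

```text
time_s: 8.47
tcp_pos: [0.6009, -0.2813, 0.1004]
eef_rot: [[-0.993, -0.121, -0.001], [-0.121, 0.993, 0.001], [0.001, 0.001, -1.0]]
force: [-0.6, -0.2, -0.8]
width: 0.0441
finger_force: 40.9
```

```bash
python3 g.py 604 -287.5 7 97
```

```text
t 8.47 tcp [ 600.9 -281.3  100.4] phi 97.0 | turn units z: -0.01 tilt [ 0.01 -0.01  0.  ] | shift units: [-0.1  -0.26  3.74] | w 44.1 f 40.9
```

jog_arm:
  increments: "0 0 0 -0.1 -0.3 0.8 1;0 0 0 0 0 0.8 1;0 0 0 0 0 0.8 1;0 0 0 0 0 0.8 1;0 0 0 0 0 0.45 1;0 0 0 0 0 0 1;0 0 0 0 0 0 1"

```text
time_s: 9.05
tcp_pos: [0.6048, -0.2881, 0.0097]
eef_rot: [[-0.992, -0.122, -0.001], [-0.122, 0.992, 0.001], [0.001, 0.001, -1.0]]
force: [1.0, -0.5, -0.5]
width: 0.0441
finger_force: 42.5
```

```bash
python3 g.py 604 -287.5 7 97
```

```text
t 9.05 tcp [ 604.8 -288.1    9.7] phi 97.0 | turn units z: 0.00 tilt [ 0.01 -0.01  0.  ] | shift units: [0.03 0.03 0.11] | w 44.1 f 42.5
```

jog_arm:
  increments: "0 0 0 0 0 0.1 1;0 0 0 0 0 0 1;0 0 0 0 0 0 -0.2;0 0 0 0 0 0 -0.25;0 0 0 0 0 0 -0.25;0 0 0 0 0 0 -0.25;0 0 0 0 0 -0.3 -0.3;0 0 0 0 0 -0.8 -0.5;0 0 0 0 0 -1 -1;0 0 0 0 0 -1 -1"

```text
time_s: 9.88
tcp_pos: [0.6042, -0.289, 0.0856]
eef_rot: [[-0.993, -0.121, -0.001], [-0.121, 0.993, 0.001], [0.001, 0.001, -1.0]]
force: [0.5, -0.3, 0.9]
width: 0.0845
finger_force: 0.0
```

jog_arm:
  increments: "0 0 0 0 0 -1 -1;0 0 0 0.3 0 -0.6 -1;0 0 0 0 0 0 -1;0 0 0 0 0 0 -1"

```text
time_s: 10.22
tcp_pos: [0.5973, -0.2906, 0.1259]
eef_rot: [[-0.993, -0.12, 0.002], [-0.12, 0.993, -0.001], [-0.002, -0.001, -1.0]]
force: [-0.3, -0.9, -0.0]
width: 0.0855
finger_force: 0.0
```

```bash
python3 -c "
from g import *
wrist(604,-287,.025); go(449.7,-121.9,130,123)"
```

```text
px [252. 193.] 1811 ztop 0.0463 c=(603.1,-288.7) 36.9x36.6 yaw=-59.5
t 10.27 tcp [ 596.8 -290.1  124.4] phi 96.9 | turn units z: -4.55 tilt [ 0. -0.  0.] | shift units: [ 1.27  8.85 -0.22] | w 85.3 f 0.0
```

The foot stands in its bay: top at 46.3 mm, centre (603,-289). Next is the tube.

jog_arm:
  increments: "0 0 -0.9 0 0 -0.2 -1;0 0 -0.9 0 0 0 -1;0 0 -0.9 0 0 0 -1;0 0 -0.9 0 0 0 -1;0 0 -0.9 0 0 0 -1;0 0 0 0.15 0.95 0 -1;0 0 0 0.15 0.95 0 -1;0 0 0 0.15 0.95 0 -1;0 0 0 0.15 0.95 0 -1;0 0 0 0.15 0.95 0 -1"

```text
time_s: 11.1
tcp_pos: [0.5152, -0.1989, 0.1275]
eef_rot: [[-0.841, -0.54, -0.003], [-0.54, 0.841, 0.002], [0.002, 0.004, -1.0]]
force: [-0.5, 0.7, 0.5]
width: 0.0853
finger_force: 0.0
```

jog_arm:
  increments: "0 0 0 0.15 0.95 0 -1;0 0 0 0.15 0.95 0 -1;0 0 0 0.1 0.9 0 -1;0 0 0 0.1 0.9 0 -1;0 0 0 0 0.5 0 -1;0 0 0 0 0 0 -1;0 0 0 0 0 0 -1;0 0 0 0 0 0 -1"

```text
time_s: 11.77
tcp_pos: [0.4508, -0.1194, 0.1295]
eef_rot: [[-0.841, -0.541, 0.0], [-0.541, 0.841, -0.0], [-0.0, -0.0, -1.0]]
force: [1.1, 0.3, 0.8]
width: 0.0856
finger_force: 0.0
```

```bash
python3 -c "
from g import *
wrist(449.7,-121.9,.03,'pics/w3.png'); go(449.7,-121.9,5,123)"
```

```text
px [251. 185.] 1022 ztop 0.0456 c=(447.9,-120.1) 40.6x40.0 yaw=33.1
t 11.82 tcp [ 450.9 -119.6  129.6] phi 122.7 | turn units z: -0.05 tilt [-0.  0.  0.] | shift units: [ 0.09 -0.05  4.98] | w 85.6 f 0.0
```

View pics/w3.png

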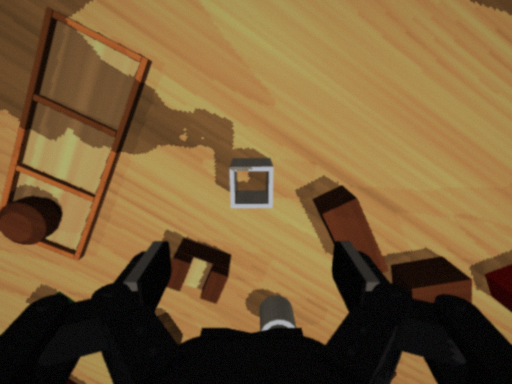

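The tube is at (251,185), square to the fingers, and the foot is visible in the tray at (30,220). Descending.

jog_arm:
  increments: "0 0 0 0.1 0 0.9 -1;0 0 0 0 0 0.9 -1;0 0 0 0 0 0.9 -1;0 0 0 0 0 0.9 -1;0 0 0 0 0 0.9 -1;0 0 0 0 0 0.5 -1;0 0 0 0 0 0 -1;0 0 0 0 0 0 -1;0 0 0 0 0 0 1;0 0 0 0 0 0 1"

```text
time_s: 12.65
tcp_pos: [0.4492, -0.1209, 0.0059]
eef_rot: [[-0.841, -0.54, 0.002], [-0.54, 0.841, -0.001], [-0.001, -0.002, -1.0]]
force: [0.3, 0.2, -0.7]
width: 0.064
finger_force: 0.0
```

jog_arm:
  increments: "0 0 0 0 0 0 1;0 0 0 0 0 0 1;0 0 0 0 0 0 1;0 0 0 0 0 0 1;0 0 0 0 0 0 1;0 0 0 0 0 0 1"

```text
time_s: 13.15
tcp_pos: [0.4489, -0.1206, 0.0059]
eef_rot: [[-0.841, -0.541, 0.002], [-0.541, 0.841, -0.001], [-0.001, -0.002, -1.0]]
force: [-1.0, 0.4, 6.0]
width: 0.0391
finger_force: 40.9
```

jog_arm:
  increments: "0 0 0 0 0 -0.5 1;0 0 0 0 0 -0.9 1;0 0 0 0 0 -0.9 1;0 0 0 0 0 -0.9 1;0 0 0.9 0 0 -0.4 1;0 0 0.9 0 0 0 1;0 0 0.9 0 0 0 1;0 0 0.9 0 0 0 1;0 0 0.9 0 0 0 1;0 0 0 0 0 0 1"

```text
time_s: 13.98
tcp_pos: [0.4478, -0.12, 0.0949]
eef_rot: [[-0.993, -0.119, 0.0], [-0.119, 0.993, 0.0], [-0.0, 0.0, -1.0]]
force: [-0.2, 0.7, 0.1]
width: 0.0387
finger_force: 40.6
```

```bash
python3 -c "
from g import *
go(451.6,-303.3,95,97)"
```

```text
t 13.98 tcp [ 447.8 -120.    94.9] phi 96.8 | turn units z: -0.03 tilt [0. 0. 0.] | shift units: [ 0.74 -7.3  -0.01] | w 38.7 f 40.6
```

jog_arm:
  increments: "0 0 0 0.1 -0.5 0 1;0 0 0 0.1 -0.9 0 1;0 0 0 0.1 -0.9 0 1;0 0 0 0.1 -0.9 0 1;0 0 0 0.1 -0.9 0 1;0 0 0 0.1 -0.9 0 1;0 0 0 0.1 -0.9 0 1;0 0 0 0 -0.9 0 1;0 0 0 0 -0.6 0 1;0 0 0 0 0 0 1"

```text
time_s: 14.82
tcp_pos: [0.4536, -0.3091, 0.0948]
eef_rot: [[-0.993, -0.12, 0.001], [-0.12, 0.993, -0.002], [-0.001, -0.002, -1.0]]
force: [0.2, -0.2, -1.0]
width: 0.0392
finger_force: 40.6
```

jog_arm:
  increments: "0 0 0 0 0 0.9 1;0 0 0 0 0 0.9 1;0 0 0 0 0 0.9 1;0 0 0 0 0 0 1;0 0 0 0 0 0 1;0 0 0 0 0 0 1"

```text
time_s: 15.32
tcp_pos: [0.4534, -0.3057, 0.0283]
eef_rot: [[-0.993, -0.122, 0.001], [-0.122, 0.993, -0.0], [-0.001, -0.0, -1.0]]
force: [0.6, 0.7, 0.5]
width: 0.0392
finger_force: 40.6
```

```bash
python3 -c "
from g import *
go(451.6,-303.3,10,97)"
```

```text
t 15.32 tcp [ 453.4 -305.7   28.3] phi 97.0 | turn units z: 0.00 tilt [-0.    0.01  0.  ] | shift units: [0.06 0.11 0.73] | w 39.2 f 40.6
```

jog_arm:
  increments: "0 0 0 0.1 0.1 0.4 1;0 0 0 0 0 0.3 1;0 0 0 0 0 0 1;0 0 0 0 0 0 -0.2;0 0 0 0 0 0 -0.2;0 0 0 0 0 0 -0.25;0 0 0 0 0 -0.3 -0.3;0 0 0 0 0 -0.8 -0.5;0 0 0 0 0 -1 -1;0 0 0 0 0 -1 -1"

```text
time_s: 16.15
tcp_pos: [0.4497, -0.3034, 0.0884]
eef_rot: [[-0.993, -0.121, -0.001], [-0.121, 0.993, 0.001], [0.001, 0.001, -1.0]]
force: [0.5, -0.5, -0.7]
width: 0.0846
finger_force: 0.0
```

jog_arm:
  increments: "0 0 0 0 0 -1 -1;0 0 0 0 0 -0.7 -1;0 0 0 0 0 0 -1;0 0 0 0 0 0 -1"

```text
time_s: 16.48
tcp_pos: [0.451, -0.3045, 0.1316]
eef_rot: [[-0.993, -0.121, 0.003], [-0.121, 0.993, -0.002], [-0.002, -0.003, -1.0]]
force: [0.2, 0.2, -1.1]
width: 0.0854
finger_force: 0.0
```

```bash
python3 -c "
from g import *
wrist(451,-303,.03); go(443.7,111.2,130,133)"
```

```text
px [252. 188.] 1099 ztop 0.0495 c=(449.3,-302.8) 40.3x40.0 yaw=8.4
t 16.53 tcp [ 450.3 -303.8  130.3] phi 96.9 | turn units z: -6.29 tilt [-0.01  0.01  0.  ] | shift units: [-11.13  12.32   0.  ] | w 85.6 f 0.0
```

The tube is placed (top 49.5 mm). Next is the plain block, gripped by its ends.

jog_arm:
  increments: "0 0 -0.9 0 0 0 -1;0 0 -0.9 0 0 0 -1;0 0 -0.9 0 0 0 -1;0 0 -0.9 0 0 0 -1;0 0 -0.9 0 0 0 -1;0 0 -0.9 0 0 0 -1;0 0 -0.9 0 0 0 -1;0 0 0 -0.5 0.5 0 -1;0 0 0 -0.8 0.9 0 -1;0 0 0 -0.8 0.9 0 -1"

```text
time_s: 17.37
tcp_pos: [0.4482, -0.225, 0.1281]
eef_rot: [[-0.732, -0.681, -0.002], [-0.681, 0.732, 0.002], [0.0, 0.003, -1.0]]
force: [0.5, 0.5, 0.8]
width: 0.0854
finger_force: 0.0
```

jog_arm:
  increments: "0 0 0 -0.8 0.9 0 -1;0 0 0 -0.8 0.9 0 -1;0 0 0 -0.8 0.9 0 -1;0 0 0 -0.8 0.9 0 -1;0 0 0 -0.8 0.9 0 -1;0 0 0 -0.8 0.9 0 -1;0 0 0 -0.8 0.9 0 -1;0 0 0 -0.8 0.9 0 -1;0 0 0 -0.8 0.9 0 -1;0 0 0 -0.8 0.9 0 -1"

```text
time_s: 18.2
tcp_pos: [0.4404, 0.0765, 0.1286]
eef_rot: [[-0.731, -0.682, -0.003], [-0.682, 0.731, 0.0], [0.002, 0.002, -1.0]]
force: [0.8, 0.4, -0.2]
width: 0.0855
finger_force: 0.0
```

jog_arm:
  increments: "0 0 0 -0.8 0.9 0 -1;0 0 0 0 0 0 -1;0 0 0 0 0 0 -1;0 0 0 0 0 0 -1"

```text
time_s: 18.53
tcp_pos: [0.4404, 0.105, 0.1289]
eef_rot: [[-0.73, -0.683, -0.002], [-0.683, 0.73, -0.0], [0.002, 0.001, -1.0]]
force: [0.5, -0.7, 0.8]
width: 0.0853
finger_force: 0.0
```

```bash
python3 -c "
from g import *
wrist(443,111,.03); go(443.7,111.2,4,133)"
```

```text
px [192. 147.] 135 ztop 0.0463 c=(449.2,40.2) 17.1x7.6 yaw=3.1
px [255. 194.] 2567 ztop 0.0466 c=(441.3,111.9) 60.0x36.4 yaw=-46.0
t 18.58 tcp [440.6 104.5 129.1] phi 133.0 | turn units z: 0.00 tilt [ 0.01 -0.01  0.  ] | shift units: [-0.28  0.11  5.  ] | w 85.3 f 0.0
```

jog_arm:
  increments: "0 0 -0.2 -0.2 0.2 0.5 -1;0 0 0 0 0 0.9 -1;0 0 0 0 0 0.9 -1;0 0 0 0 0 0.9 -1;0 0 0 0 0 0.9 -1;0 0 0 0 0 0.9 -1;0 0 0 0 0 0 -1;0 0 0 0 0 0 -1;0 0 0 0 0 0 1;0 0 0 0 0 0 1"

```text
time_s: 19.42
tcp_pos: [0.4428, 0.1119, 0.0062]
eef_rot: [[-0.718, -0.696, 0.002], [-0.696, 0.718, 0.0], [-0.002, -0.002, -1.0]]
force: [-0.3, 0.4, 0.4]
width: 0.0633
finger_force: 0.0
```

jog_arm:
  increments: "0 0 0 0 0 0 1;0 0 0 0 0 0 1;0 0 0 0 0 0 1;0 0 0 0 0 0 1;0 0 0 0 0 0 1"

```text
time_s: 19.83
tcp_pos: [0.4431, 0.1121, 0.0065]
eef_rot: [[-0.717, -0.697, 0.004], [-0.697, 0.717, -0.0], [-0.002, -0.003, -1.0]]
force: [-0.9, -0.7, 7.3]
width: 0.0586
finger_force: 44.1
```

jog_arm:
  increments: "0 0 0 0 0 -0.5 1;0 0 0 0 0 -0.9 1;0 0 0 0 0 -0.9 1;0 0 0.9 0 0 -0.9 1;0 0 0.9 0 0 -0.4 1;0 0 0.9 0 0 0 1;0 0 0.9 0 0 0 1;0 0 0.9 0 0 0 1;0 0 1 0 0 0 1;0 0 1 0 0 0 1"

```text
time_s: 20.67
tcp_pos: [0.4416, 0.1123, 0.0955]
eef_rot: [[-0.993, -0.116, 0.001], [-0.116, 0.993, 0.0], [-0.001, 0.0, -1.0]]
force: [1.4, 0.4, -1.0]
width: 0.0593
finger_force: 43.4
```

```bash
python3 -c "
from g import *
go(527.2,-295.4,95,97)"
```

```text
t 20.67 tcp [441.6 112.3  95.5] phi 96.7 | turn units z: -0.06 tilt [0.   0.01 0.  ] | shift units: [ -1.41 -16.61   0.02] | w 59.3 f 43.4
```

jog_arm:
  increments: "0 0 0 -0.1 -0.5 0 1;0 0 0 -0.1 -0.95 0 1;0 0 0 -0.1 -0.95 0 1;0 0 0 -0.1 -0.95 0 1;0 0 0 -0.1 -0.95 0 1;0 0 0 -0.1 -0.95 0 1;0 0 0 -0.1 -0.95 0 1;0 0 0 -0.1 -0.95 0 1;0 0 0 -0.1 -0.95 0 1;0 0 0 -0.1 -0.95 0 1"

```text
time_s: 21.5
tcp_pos: [0.4938, -0.1105, 0.0954]
eef_rot: [[-0.993, -0.121, 0.001], [-0.121, 0.993, -0.0], [-0.001, -0.0, -1.0]]
force: [0.0, 0.6, -1.2]
width: 0.0592
finger_force: 43.4
```

jog_arm:
  increments: "0 0 0 -0.1 -0.95 0 1;0 0 0 -0.1 -0.95 0 1;0 0 0 -0.1 -0.95 0 1;0 0 0 -0.1 -0.95 0 1;0 0 0 0 -0.95 0 1;0 0 0 0 -0.95 0 1;0 0 0 0 -0.95 0 1;0 0 0 0 -0.9 0 1;0 0 0 0 0 0 1;0 0 0 0 0 0 1"

```text
time_s: 22.33
tcp_pos: [0.5263, -0.2966, 0.095]
eef_rot: [[-0.993, -0.119, 0.0], [-0.119, 0.993, -0.0], [-0.0, -0.0, -1.0]]
force: [0.8, 0.4, -1.2]
width: 0.0591
finger_force: 43.4
```

jog_arm:
  increments: "0 0 0 0 0 0 1;0 0 0 0 0 0 1"

```text
time_s: 22.5
tcp_pos: [0.5261, -0.2944, 0.0949]
eef_rot: [[-0.993, -0.122, -0.0], [-0.122, 0.993, 0.001], [0.0, 0.001, -1.0]]
force: [-0.2, 1.1, -1.6]
width: 0.0592
finger_force: 43.4
```

```bash
python3 -c "
from g import *
go(527.2,-295.4,11,97)"
```

```text
t 22.50 tcp [ 526.1 -294.4   94.9] phi 97.0 | turn units z: -0.00 tilt [ 0.01 -0.    0.  ] | shift units: [-0.04 -0.05  3.36] | w 59.2 f 43.4
```

jog_arm:
  increments: "0 0 0 0 0 0.8 1;0 0 0 0 0 0.8 1;0 0 0 0 0 0.8 1;0 0 0 0 0 0.5 1;0 0 0 0 0 0.4 1;0 0 0 0 0 0 1;0 0 0 0 0 0 1;0 0 0 0 0 0 -0.6;0 0 0 0 0 0 -0.8;0 0 0 0 0 0 -1"

```text
time_s: 23.33
tcp_pos: [0.5268, -0.2957, 0.013]
eef_rot: [[-0.993, -0.121, 0.001], [-0.121, 0.993, -0.001], [-0.001, -0.001, -1.0]]
force: [-0.1, 0.5, 0.5]
width: 0.085
finger_force: 0.0
```

jog_arm:
  increments: "0 0 0 0 0 -0.5 -1;0 0 0 0 0 -1 -1;0 0 0 0 0 -1 -1;0 0 0 0 0 -1 -1;0 0 0 0 0 -1 -1;0 0 0 0 0 -0.3 -1;0 0 0 0 0 0 -1;0 0 0 0 0 0 -1"

```text
time_s: 24.0
tcp_pos: [0.5264, -0.2956, 0.1322]
eef_rot: [[-0.993, -0.121, 0.001], [-0.121, 0.993, -0.0], [-0.001, -0.0, -1.0]]
force: [-0.3, -0.2, -0.0]
width: 0.0856
finger_force: 0.0
```

```bash
python3 -c "
from g import *
wrist(527,-295,.03); go(565,-116.2,130,100.5)"
```

```text
px [252. 122.] 431 ztop 0.0496 c=(461.7,-301.2) 39.8x15.8 yaw=-83.5
px [252. 187.] 2650 ztop 0.0506 c=(524.4,-294.2) 60.0x35.8 yaw=-82.5
px [249. 249.] 861 ztop 0.0462 c=(593.2,-289.8) 35.0x17.2 yaw=-83.4
t 24.05 tcp [ 525.8 -295.1  131.1] phi 96.9 | turn units z: -0.62 tilt [ 0.01 -0.01  0.  ] | shift units: [-2.85  6.75  0.05] | w 85.0 f 0.0
```

The plain block is in (top 50.6 mm). Next is the notched block.

jog_arm:
  increments: "0 0 -0.6 0 0 0 -1;0 0 0 -0.3 0.6 0 -1;0 0 0 -0.4 0.9 0 -1;0 0 0 -0.4 0.9 0 -1;0 0 0 -0.4 0.9 0 -1;0 0 0 -0.4 0.9 0 -1;0 0 0 -0.4 0.9 0 -1;0 0 0 -0.4 0.9 0 -1;0 0 0 -0.2 0.7 0 -1;0 0 0 0 0 0 -1"

```text
time_s: 24.88
tcp_pos: [0.5662, -0.1139, 0.1301]
eef_rot: [[-0.983, -0.184, -0.004], [-0.184, 0.983, 0.003], [0.003, 0.003, -1.0]]
force: [-0.5, -0.5, -0.9]
width: 0.0852
finger_force: 0.0
```

jog_arm:
  increments: "0 0 0 0 0 0 -1;0 0 0 0 0 0 -1"

```text
time_s: 25.05
tcp_pos: [0.5667, -0.1179, 0.131]
eef_rot: [[-0.984, -0.18, -0.002], [-0.18, 0.984, 0.0], [0.002, 0.001, -1.0]]
force: [0.1, -0.3, 0.6]
width: 0.0853
finger_force: 0.0
```

```bash
python3 -c "
from g import *
wrist(565,-116,.02); go(565,-116.2,5,100.5)"
```

```text
px [254. 184.] 2581 ztop 0.0466 c=(564.0,-114.5) 60.1x36.3 yaw=-79.4
t 25.10 tcp [ 566.9 -118.3  131.3] phi 100.3 | turn units z: -0.03 tilt [ 0.01 -0.01  0.  ] | shift units: [0.05 0.09 5.05] | w 85.2 f 0.0
```

jog_arm:
  increments: "0 0 0 0.1 0.1 0.5 -1;0 0 0 0 0 0.9 -1;0 0 0 0 0 0.9 -1;0 0 0 0 0 0.9 -1;0 0 0 0 0 0.9 -1;0 0 0 0 0 0.9 -1;0 0 0 0 0 0 -1;0 0 0 0 0 0 -1;0 0 0 0 0 0 1;0 0 0 0 0 0 1"

```text
time_s: 25.93
tcp_pos: [0.5659, -0.1166, 0.009]
eef_rot: [[-0.984, -0.18, 0.003], [-0.18, 0.984, -0.001], [-0.002, -0.001, -1.0]]
force: [0.5, 0.4, -0.1]
width: 0.0639
finger_force: 0.0
```

jog_arm:
  increments: "0 0 0 0 0 0 1;0 0 0 0 0 0 1;0 0 0 0 0 0 1;0 0 0 0 0 0 1;0 0 0 0 0 0 1"

```text
time_s: 26.35
tcp_pos: [0.5662, -0.1164, 0.0093]
eef_rot: [[-0.984, -0.18, 0.004], [-0.18, 0.984, -0.002], [-0.003, -0.002, -1.0]]
force: [-0.2, -0.8, 7.3]
width: 0.0588
finger_force: 44.6
```

jog_arm:
  increments: "0 0 0 0 0 -0.5 1;0 0 0 0 0 -0.9 1;0 0 0 0 0 -0.9 1;0 0 0 0 0 -0.9 1;0 0 0.5 0 0 -0.8 1;0 0 0 0 0 0 1;0 0 0 0 0 0 1"

```text
time_s: 26.93
tcp_pos: [0.5656, -0.116, 0.1088]
eef_rot: [[-0.991, -0.132, 0.003], [-0.132, 0.991, -0.001], [-0.003, -0.001, -1.0]]
force: [-0.8, 0.1, -1.6]
width: 0.0585
finger_force: 43.9
```

```bash
python3 -c "
from g import *
go(578,326.2,105,97.5)"
```

```text
t 26.93 tcp [ 565.6 -116.   108.8] phi 97.6 | turn units z: 0.01 tilt [-0.01  0.03  0.  ] | shift units: [-2.8  17.47  0.14] | w 58.5 f 43.9
```

jog_arm:
  increments: "0 0 0 -0.1 0.5 0 1;0 0 0 -0.15 0.95 0 1;0 0 0 -0.15 0.95 0 1;0 0 0 -0.15 0.95 0 1;0 0 0 -0.15 0.95 0 1;0 0 0 -0.15 0.95 0 1;0 0 0 -0.15 0.95 0 1;0 0 0 -0.15 0.95 0 1;0 0 0 -0.15 0.95 0 1;0 0 0 -0.15 0.95 0 1"

```text
time_s: 27.77
tcp_pos: [0.5691, 0.1154, 0.1054]
eef_rot: [[-0.991, -0.132, -0.003], [-0.132, 0.991, 0.0], [0.003, 0.001, -1.0]]
force: [0.5, 0.2, -0.9]
width: 0.0588
finger_force: 43.8
```

jog_arm:
  increments: "0 0 0 -0.15 0.95 0 1;0 0 0 -0.15 0.95 0 1;0 0 0 -0.15 0.95 0 1;0 0 0 -0.15 0.95 0 1;0 0 0 -0.15 0.95 0 1;0 0 0 -0.15 0.95 0 1;0 0 0 -0.15 0.95 0 1;0 0 0 -0.15 0.95 0 1;0 0 0 0 0.6 0 1;0 0 0 0 0 0 1"

```text
time_s: 28.6
tcp_pos: [0.5718, 0.3237, 0.1055]
eef_rot: [[-0.991, -0.135, -0.003], [-0.135, 0.991, 0.0], [0.003, 0.0, -1.0]]
force: [-0.4, 0.6, -1.2]
width: 0.0592
finger_force: 43.8
```

jog_arm:
  increments: "0 0 0 0 0 0 1;0 0 0 0 0 0 1"

```text
time_s: 28.77
tcp_pos: [0.573, 0.3199, 0.1065]
eef_rot: [[-0.991, -0.131, -0.002], [-0.131, 0.991, -0.001], [0.002, -0.001, -1.0]]
force: [-0.1, 0.4, -1.2]
width: 0.0589
finger_force: 43.8
```

```bash
python3 -c "
from g import *
go(578,326.2,14,97.5)"
```

```text
t 28.77 tcp [573.  319.9 106.5] phi 97.5 | turn units z: 0.00 tilt [-0.01 -0.02  0.  ] | shift units: [-0.24  0.23  3.7 ] | w 58.9 f 43.8
```

jog_arm:
  increments: "0 0 0 -0.3 0.2 0.8 1;0 0 0 0 0 0.8 1;0 0 0 0 0 0.8 1;0 0 0 0 0 0.5 1;0 0 0 0 0 0 1;0 0 0 0 0 0 1;0 0 0 0 0 0 1"

```text
time_s: 29.35
tcp_pos: [0.5813, 0.3259, 0.0359]
eef_rot: [[-0.992, -0.13, 0.001], [-0.13, 0.992, 0.0], [-0.001, 0.0, -1.0]]
force: [-0.3, 0.2, -0.7]
width: 0.0589
finger_force: 43.8
```

```bash
python3 -c "
from g import *
go(579,326.2,14,97.5)"
```

```text
t 29.35 tcp [581.3 325.9  35.9] phi 97.5 | turn units z: -0.01 tilt [0.   0.01 0.  ] | shift units: [0.09 0.02 0.88] | w 58.9 f 43.8
```

jog_arm:
  increments: "0 0 0 0.1 0 0.5 1;0 0 0 0 0 0.35 1;0 0 0 0 0 0 1;0 0 0 0 0 0 1;0 0 0 0 0 0 -0.6;0 0 0 0 0 0 -0.8;0 0 0 0 0 0 -1;0 0 0 0 0 -0.5 -1;0 0 0 0 0 -1 -1;0 0 0 0 0 -1 -1"

```text
time_s: 30.18
tcp_pos: [0.577, 0.3257, 0.0757]
eef_rot: [[-0.991, -0.131, -0.003], [-0.131, 0.991, -0.001], [0.003, -0.001, -1.0]]
force: [0.9, -0.0, 0.3]
width: 0.0852
finger_force: 0.0
```

jog_arm:
  increments: "0 0 0 0 0 -1 -1;0 0 0 0 0 -1 -1;0 0 0 0 0 0 -1;0 0 0 0 0 0 -1;0 0 0 0 0 0 -1"

```text
time_s: 30.6
tcp_pos: [0.5779, 0.3261, 0.1259]
eef_rot: [[-0.991, -0.131, -0.0], [-0.131, 0.991, 0.0], [0.0, 0.0, -1.0]]
force: [-0.1, 0.0, -1.6]
width: 0.0853
finger_force: 0.0
```

```bash
python3 -c "
from g import *
wrist(579,326,.03); go(578.1,-2,130,97.5)"
```

```text
px [251. 188.] 2696 ztop 0.0505 c=(576.6,327.1) 60.0x36.3 yaw=-82.7
t 30.65 tcp [577.4 325.9 125.1] phi 97.5 | turn units z: 0.00 tilt [-0.   -0.02  0.  ] | shift units: [  1.69 -13.01  -0.19] | w 85.2 f 0.0
```

The notched block is in place (top 50.5 mm). Last is the collar.

jog_arm:
  increments: "0 0 0 0.1 -0.5 -0.2 -1;0 0 0 0.15 -0.95 0 -1;0 0 0 0.15 -0.95 0 -1;0 0 0 0.15 -0.95 0 -1;0 0 0 0.15 -0.95 0 -1;0 0 0 0.15 -0.95 0 -1;0 0 0 0.15 -0.95 0 -1;0 0 0 0.15 -0.95 0 -1;0 0 0 0.15 -0.95 0 -1;0 0 0 0.15 -0.95 0 -1"

```text
time_s: 31.48
tcp_pos: [0.5705, 0.0951, 0.1303]
eef_rot: [[-0.991, -0.13, -0.002], [-0.13, 0.991, -0.0], [0.002, -0.0, -1.0]]
force: [0.6, 0.4, 0.5]
width: 0.0854
finger_force: 0.0
```

jog_arm:
  increments: "0 0 0 0.1 -0.95 0 -1;0 0 0 0.1 -0.95 0 -1;0 0 0 0.1 -0.95 0 -1;0 0 0 0 -0.95 0 -1;0 0 0 0 -0.2 0 -1;0 0 0 0 0 0 -1;0 0 0 0 0 0 -1;0 0 0 0 0 0 -1"

```text
time_s: 32.15
tcp_pos: [0.5768, -0.0023, 0.1307]
eef_rot: [[-0.991, -0.131, -0.001], [-0.131, 0.991, 0.001], [0.001, 0.001, -1.0]]
force: [-0.5, 0.4, 0.0]
width: 0.0857
finger_force: 0.0
```

```bash
python3 -c "
from g import *
wrist(578,-2,.03); go(578.1,-2,4,97.5)"
```

```text
px [252. 188.] 975 ztop 0.0424 c=(576.7,-0.6) 40.8x40.2 yaw=7.6
t 32.20 tcp [576.9  -2.  130.9] phi 97.6 | turn units z: 0.01 tilt [ 0.01 -0.01  0.  ] | shift units: [-0.05 -0.01  5.07] | w 85.5 f 0.0
```

jog_arm:
  increments: "0 0 0 0 0 0.5 -1;0 0 0 0 0 0.9 -1;0 0 0 0 0 0.9 -1;0 0 0 0 0 0.9 -1;0 0 0 0 0 0.9 -1;0 0 0 0 0 0.9 -1;0 0 0 0 0 0 -1;0 0 0 0 0 0 -1;0 0 0 0 0 0 1;0 0 0 0 0 0 1"

```text
time_s: 33.03
tcp_pos: [0.5789, -0.0028, 0.0079]
eef_rot: [[-0.991, -0.132, 0.003], [-0.132, 0.991, -0.0], [-0.003, -0.001, -1.0]]
force: [1.0, -0.8, 0.1]
width: 0.064
finger_force: 0.0
```

jog_arm:
  increments: "0 0 0 0 0 0 1;0 0 0 0 0 0 1;0 0 0 0 0 0 1;0 0 0 0 0 0 1;0 0 0 0 0 0 1;0 0 0 0 0 0 1"

```text
time_s: 33.53
tcp_pos: [0.5788, -0.0031, 0.0079]
eef_rot: [[-0.991, -0.131, 0.003], [-0.131, 0.991, -0.0], [-0.003, -0.0, -1.0]]
force: [-0.5, 0.6, 6.4]
width: 0.0399
finger_force: 41.0
```

jog_arm:
  increments: "0 0 0 0 0 -0.5 1;0 0 0 0 0 -0.9 1;0 0 0 0 0 -0.9 1;0 0 0 0 0 -0.9 1;0 0 0 0 0 -0.8 1;0 0 0 0 0 0 1;0 0 0 0 0 0 1;0 0 0 0 0 0 1"

```text
time_s: 34.2
tcp_pos: [0.5769, -0.003, 0.1054]
eef_rot: [[-0.991, -0.131, -0.001], [-0.131, 0.991, 0.0], [0.001, 0.0, -1.0]]
force: [0.1, -0.4, -2.2]
width: 0.0394
finger_force: 40.7
```

```bash
python3 -c "
from g import *
go(503,316,107,97.5)"
```

```text
t 34.20 tcp [576.9  -3.  105.4] phi 97.5 | turn units z: 0.00 tilt [ 0.   -0.01  0.  ] | shift units: [ 1.26 13.04 -0.06] | w 39.4 f 40.7
```

jog_arm:
  increments: "0 0 0 0.1 0.5 0 1;0 0 0 0.1 0.95 0 1;0 0 0 0.1 0.95 0 1;0 0 0 0.1 0.95 0 1;0 0 0 0.1 0.95 0 1;0 0 0 0.1 0.95 0 1;0 0 0 0.1 0.95 0 1;0 0 0 0.1 0.95 0 1;0 0 0 0.1 0.95 0 1;0 0 0 0.1 0.95 0 1"

```text
time_s: 35.03
tcp_pos: [0.5209, 0.2195, 0.1044]
eef_rot: [[-0.991, -0.131, -0.003], [-0.131, 0.991, -0.0], [0.003, -0.0, -1.0]]
force: [0.9, -0.5, -1.3]
width: 0.04
finger_force: 40.7
```

jog_arm:
  increments: "0 0 0 0.1 0.95 0 1;0 0 0 0.1 0.95 0 1;0 0 0 0.1 0.95 0 1;0 0 0 0 0.9 0 1;0 0 0 0 0.3 0 1;0 0 0 0 0 0 1;0 0 0 0 0 0.8 1;0 0 0 0 0 0.8 1;0 0 0 0 0 0.8 1;0 0 0 0 0 0 1"

```text
time_s: 35.87
tcp_pos: [0.4989, 0.3148, 0.0414]
eef_rot: [[-0.992, -0.13, -0.008], [-0.13, 0.992, -0.004], [0.008, -0.003, -1.0]]
force: [-0.6, -0.5, -1.7]
width: 0.04
finger_force: 40.7
```

jog_arm:
  increments: "0 0 0 0 0 0 1;0 0 0 0 0 0 1"

```text
time_s: 36.03
tcp_pos: [0.5027, 0.3169, 0.0467]
eef_rot: [[-0.992, -0.13, 0.0], [-0.13, 0.992, -0.0], [-0.0, -0.0, -1.0]]
force: [-0.5, -1.4, -0.9]
width: 0.0399
finger_force: 40.7
```

```bash
python3 -c "
from g import *
go(503,316,12.5,97.5)"
```

```text
t 36.03 tcp [502.7 316.9  46.7] phi 97.5 | turn units z: -0.01 tilt [-0.  0.  0.] | shift units: [-0.01 -0.04  1.37] | w 39.9 f 40.7
```

jog_arm:
  increments: "0 0 0 0 0 0.6 1;0 0 0 0 0 0.5 1;0 0 0 0 0 0.25 1;0 0 0 0 0 0 1;0 0 0 0 0 0 1;0 0 0 0 0 0 -0.2;0 0 0 0 0 0 -0.2;0 0 0 0 0 0 -0.25;0 0 0 0 0 -0.3 -0.3;0 0 0 0 0 -0.8 -0.5"

```text
time_s: 36.87
tcp_pos: [0.5003, 0.3165, 0.0381]
eef_rot: [[-0.991, -0.131, -0.005], [-0.131, 0.991, -0.002], [0.005, -0.001, -1.0]]
force: [-0.5, 0.3, -0.0]
width: 0.0639
finger_force: 0.0
```

jog_arm:
  increments: "0 0 0 0 0 -1 -1;0 0 0 0 0 -1 -1;0 0 0 0 0 -1 -1;0 0 0 0 0 -1 -1;0 0 0 0 0 -1 -1;0 0 0 0 0 -1 -1;0 0 0 0 0 0 -1;0 0 0 0 0 0 -1"

```text
time_s: 37.53
tcp_pos: [0.5035, 0.318, 0.1925]
eef_rot: [[-0.991, -0.131, 0.004], [-0.131, 0.991, 0.002], [-0.005, 0.001, -1.0]]
force: [-1.8, -0.2, -0.3]
width: 0.0855
finger_force: 0.0
```

```bash
python3 - <<'E'
from g import *
wrist(503,316,.03)
im,d=r.get_image("top"); cv2.imwrite("pics/top1.png",cv2.resize(im,None,fx=1.5,fy=1.5)); P=pts(d,r.camera_info("top")); Z=P[...,2]
for k,(x,y) in {"two":(577.6,126.5),"long":(440.8,-3.7),"foot":(603,-288),"plain":(526,-295),"tube":(450,-303),"notch":(578,326),"collar":(503,316)}.items():
    q=P[(Z>.03)&(Z<.06)&(np.hypot(P[...,0]-x/1e3,P[...,1]-y/1e3)<.05)]
    if len(q):
        zt=np.percentile(q[:,2],80); l=q[q[:,2]>zt-.004] if k in("two","long") else q[np.hypot(q[:,0]-x/1e3,q[:,1]-y/1e3)<.036]
        print(k,len(l),"z %.4f"%np.median(l[:,2]),rect(l[:,:2]))
E
```

```text
px [251. 171.] 686 ztop 0.0464 c=(501.4,318.5) 40.4x39.3 yaw=8.1
px [250. 223.] 845 ztop 0.0506 c=(566.9,325.6) 59.0x17.6 yaw=-82.5
two 219 z 0.0457 c=(577.6,126.4) 60.1x36.6 yaw=6.0
long 594 z 0.0458 c=(440.8,-3.8) 87.1x35.9 yaw=60.4
foot 322 z 0.0434 c=(603.2,-289.9) 46.5x44.1 yaw=89.1
plain 438 z 0.0495 c=(526.5,-295.7) 62.5x34.0 yaw=-82.7
tube 211 z 0.0472 c=(451.6,-304.8) 42.5x40.5 yaw=-82.9
notch 467 z 0.0480 c=(577.3,325.1) 61.0x36.9 yaw=-82.8
collar 202 z 0.0451 c=(504.2,315.6) 41.1x37.9 yaw=3.1
```

View pics/top1.png

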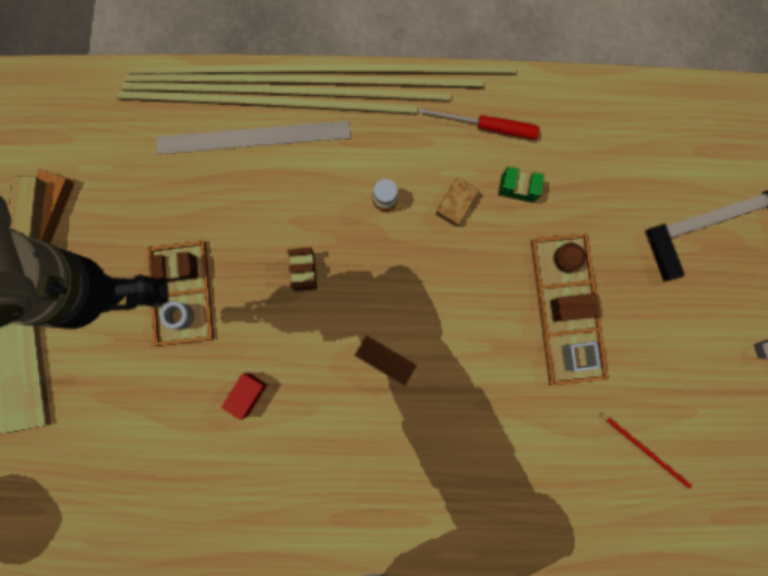

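The final top view shows the foot (570,257), plain block (576,307) and tube (583,357) in separate bays of tray_three. The notched block (172,266) and collar (173,315) are in separate bays of tray_two. The spares at (302,268) and (386,360) have not moved, and the heights agree with the tray floor.

```bash
python3 -c "
from station import r
print(r.sign_off())"
```

```text
the job is handed in; nothing more can be done
None
```

I handed the job in at about 38 s: the final pictures show all five kit parts upright in separate bays of the right trays and both spares where they began, though the hand-in call returned no verdict.

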